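# Swing the coffee tray home and bolt it

## Robot

A 6-joint arm with a two-finger parallel gripper is mounted at the origin on the work surface. World frame = base frame: x ahead of the robot, y to its left, z up, the work surface at z = 0. Lengths are in m, angles in rad, forces in N, time in s.
With the tool pointing down it reaches from about 0.25 to 0.775 m from the base axis. Payload 4 kg.
Tool frame: the origin (TCP) lies between the finger pads; the fingertips stand 25 mm ahead of it and the grasp point (between the pads) lies 6 mm ahead of it; z points along the fingers, y is the direction in which the jaws open and shut (so a half turn about z gives the same grasp; the last joint's range is limited). The gripper opens to 94 mm and grips with 3 to 60 N. Pads are 16 mm wide; open, the fingers measure 119 mm over their backs; the gripper's body (75 mm by 177 mm) begins 78 mm behind the grasp point.
Start: joints at [-1.348, 0.087, 1.371, -0, 1.684, -0.103], TCP at [0.176, -0.521, 0.231] pointing down, gripper open.
Joint ranges: [-3.1, 3.1], [-0.76, 2.03], [0.27, 2.55], [-1.08, 4.22], [0.17, 2.65], [-2.57, 2.57]. Speed limits (rad/s): [2.79, 2.79, 3.14, 3.14, 3.14, 3.14].

## Interface

Orientations are given as a unit quaternion [x, y, z, w].
In Python, from cell import manip gives the robot as it stands.
- The arm moves only by the tool carry_out, never from a script. Its argument "deltas" is text: rows parted by semicolons, each of 7 numbers parted by spaces: the shift along the world's x, y, z in cm, then the turn, a rotation vector about the world's x, y, z in degrees, then the opening, from 0 (shut) to 1 (fully open). In form: dx dy dz rx ry rz hand; .... A call has exactly 10 rows; each row shifts and turns the commanded pose from where the row before left it; what a row does not reach is not made up. A row lasts 1/10 s, in which the tool goes at most 50 mm and 8.59 degrees, less where a joint would pass 70% of its speed; a pose out of reach is approached as far as the arm can. A call is refused whole if a number of a shift passes 5 or a number of a turn 8.59, either way. A call with a gripper value outside its range is refused whole. The fingers move at their own pace and stop on an object; the grip force is fixed at half the most. Time passes only in rows, so rows that do not move let the fingers close, or fill a call up. It gives the time, the measured TCP pose, the force and the opening at its end, in the units of the state.
- manip.state(): the state, without advancing time (a new reading comes with each control period).
- manip.get_image(name): name is "side" or "top" or "wrist"; returns the picture (420x560x3 uint8, red, green, blue); there is no depth.
- manip.camera_model(name): a dict with "camera_matrix" (3x3 intrinsics, pixels), "k1" (the pictures are not rectified: a ray, as slopes to the right and down, at radius r is drawn at 1 + k1 r^2 times it, then the intrinsics apply), "R" (3x3) and "t" (3): a world point X has camera coordinates R X + t. Camera axes: x right, y down, z forward; pixel columns grow to the right and rows downward; lengths in m; the calibration is good to about 2 mm. A picture is of the moment at which its call begins: read the wrist's pose just before it. camera_model takes no time and is no camera call; for the wrist camera it gives the pose at the moment of the call.
- manip.close_job(): hands the job in, once; it reports no verdict.
The state is a dict: "time_s": time; "q": joint angles; "qvel": joint speeds; "joint_efforts": joint torques, N m; "tool_pos": TCP position; "tool_rot": TCP orientation; "wrist_force": force on the tool from outside, world axes, zero at the start; "wrist_torque": the same for the moment, N m; "opening": finger opening in m.
Only numpy, scipy, OpenCV 4.12 (cv2) and the standard library are available. Lean on these libraries where they do the work, as an engineer would, in place of code of your own. Each camera call takes 0.05 s, during which the arm holds its last target.

## Task

On the coffee table, push the small wooden tray, cup and all, near its free corner so that it swings round on its pin until its side meets the cork pad on the rail. Press it against the pad firmly but gently, with about ten newtons (never twenty), and keep that up for a full second; then slide the bolt home into the notch in the tray's end, keeping the cup upright on the tray and leaving the bottle, jar and tumbler alone.

Things in the scene. Friction and masses are not known exactly. Their poses are not given: they have to be found in the camera images.
- dock: Fixed fitting: pale plywood rail (400 x 35 mm, 32 mm high) with a steel strap holding an upright brass pin (12 mm thick), an adjustable cork pad and a bolt. Origin: on the pin's axis at table level. x runs from the pin along the rail to the bolt (roughly to the robot's right), y from the pin to the rail (its near face at y = 34 mm; away from the robot), z up. Strap 24 mm wide, top 29 mm high, over the pin.
- tray: Small brown waxed wooden tray (slides easily), 260 x 95 mm, floor 14 mm thick, rim 32 mm high, 0.4 to 0.8 kg, turning on the pin in a hole near one corner (1 mm play). Origin: hole centre, underside. It spans x = -20..240, y = -75..20 mm; side y = 20 meets the pad. Home: against the pad, axes parallel to the dock's within 0.04 rad. It starts 0.3 to 0.6 rad clockwise (from above) of parallel.
- tray_push (a point): Point on the outer face of the tray's side y = -75 mm, near its free corner, at tray x = 205, y = -75, z = 16 mm, right opposite the pad when the tray is home. Push here, along the tray's +y. Axes as the tray's.
- tray_notch (a point): Mouth of the open-topped notch in the tray's free end (tray x = 240, y = -28, z = 12 mm): 28 mm wide, 28 mm deep, takes the bolt. Axes as the tray's.
- pad: Adjustable stop on the rail: a flat steel holder on the rail's top carrying a cork nose, 35 mm wide, top 28 mm high, in front of the rail. Origin: fixed, at dock x = 205, y = 32 mm, table level; axes as the dock's. The cork's face stands 5 to 19 mm out from the origin (dock y = 13..27 mm); this setting differs each time and is not reported. It yields about a millimetre when pressed.
- bolt (a joint): Slide of the steel bolt (10 mm thick, round nose, 12 mm above the table), in m: 0 drawn back, 0.030 fully home in the notch, against its end stop. It moves along the dock's -x, takes about 2 N, and stays where it is left; its nose jams on the tray's end if the tray is more than a few mm off home. Starts within 3 mm of drawn back.
- bolt_knob (a point): Centre of the black 18 mm ball on the bolt's upright 12 mm post, 70 mm above the table, at dock y = -28 mm and x = 315 mm when drawn back. The post is free from 25 mm above the table up to the ball; push it towards the pin, or pinch it. The two bolt guides beside it (dock x = 249..273 and 337..355 mm, 26 mm wide) are 25 mm high.
- cup: White cup, 58 mm wide at the rim, 60 mm high, about 0.16 kg, standing loose on the tray's floor (its foot 14 mm above the table). Origin: centre of its foot.
- gel: White plastic bottle, 56 mm wide and 140 mm high, a bystander. Origin: centre of its foot.
- jar: Amber jar with a black cap, 72 mm wide and 85 mm high, a bystander. Origin: centre of its foot.
- tumbler: Glass tumbler, 68 mm wide and 75 mm high, a bystander. Origin: centre of its foot.
Mind the look-alikes: they are no part of the job. What is shaped like the cup but pink or turquoise is not meant.

How it is judged:
By the outcome, as a careful person would: the job done as asked, in the order asked, and still so for the second after the job is handed in, with the robot touching nothing.
It also fails if it takes over 72 s, if anything falls off the work surface, if the arm or the gripper's body presses on something with over 40 N, if the wrist force passes 120 N, or if a joint passes its speed limit or range.

## Working session

There is one attempt and no reset: what is moved stays moved. The work goes in short steps, Python scripts to look and compute and a tool call to move; the robot and the scene stay as the last step left them, time stands still between calls to the robot, and variables do not carry over. Pictures are saved under pics/ and viewed, and the job is handed in when it is done.

Besides the shell and the picture viewer there is one more tool, called in YAML: its name, and indented under it one key for each argument. carry_out: Moves the arm, as the interface text tells. Its arguments: {"type":"object","properties":{"deltas":{"type":"string"}},"required":["deltas"]}

```bash
ls; mkdir -p pics
python3 - <<'E'
from cell import manip
import cv2
s=manip.state();print(s)
for n in("top","side","wrist"):
    m=manip.camera_model(n);print(n,m)
    cv2.imwrite(f"pics/{n}0.png",manip.get_image(n)[:,:,::-1])
E
```

```text
pics
{'time_s': 0.0, 'q': array([-1.34813894e+00,  8.79357591e-02,  1.37224455e+00, -5.24216020e-06,
        1.68359896e+00, -1.03072633e-01]), 'qvel': array([-0.0009547 , -0.00127541,  0.00104503, -0.00019668,  0.00062693,
       -0.00087855]), 'joint_efforts': array([-2.08889905e-03, -3.40183961e+01, -3.02425361e+01,  7.16505619e-02,
        3.29523382e-02, -1.54313648e-04]), 'tool_pos': array([ 0.17589854, -0.52059091,  0.22931956]), 'tool_rot': array([ 9.86766242e-01,  1.62145578e-01, -6.79327046e-05, -1.09119990e-03]), 'wrist_force': array([-0.00102399,  0.19596869, -0.1363036 ]), 'wrist_torque': array([-0.00565152,  0.02451781, -0.00995011]), 'opening': 0.09361163829394281}
top {'camera_matrix': array([[388.50372239,   0.        , 282.63714828],
       [  0.        , 388.50372239, 213.67572481],
       [  0.        ,   0.        ,   1.        ]]), 'k1': -0.0561057219850094, 'R': array([[ 1.31185505e-02, -9.99913836e-01, -4.72575471e-04],
       [-9.98724491e-01, -1.30798982e-02, -4.87678877e-02],
       [ 4.87575044e-02,  1.11173670e-03, -9.98810027e-01]]), 't': array([0.05513925, 0.51894784, 0.9704553 ])}
side {'camera_matrix': array([[542.61180392,   0.        , 277.22741084],
       [  0.        , 542.61180392, 215.34078512],
       [  0.        ,   0.        ,   1.        ]]), 'k1': -0.1373271930708053, 'R': array([[-0.97700035, -0.21275013, -0.01441173],
       [-0.1201245 ,  0.60496199, -0.78714109],
       [ 0.17618292, -0.76730592, -0.61660458]]), 't': array([0.51087912, 0.09609008, 1.41994066])}
wrist {'camera_matrix': array([[306.32552054,   0.        , 277.09385365],
       [  0.        , 306.32552054, 208.93110853],
       [  0.        ,   0.        ,   1.        ]]), 'k1': 0.015148209022614795, 'R': array([[ 0.3196962 , -0.94751615, -0.00273549],
       [-0.92066689, -0.31131699,  0.23548719],
       [-0.22397952, -0.07276588, -0.9718736 ]]), 't': array([-0.55049778, -0.02507727,  0.39001116])}
```

View pics/top0.png

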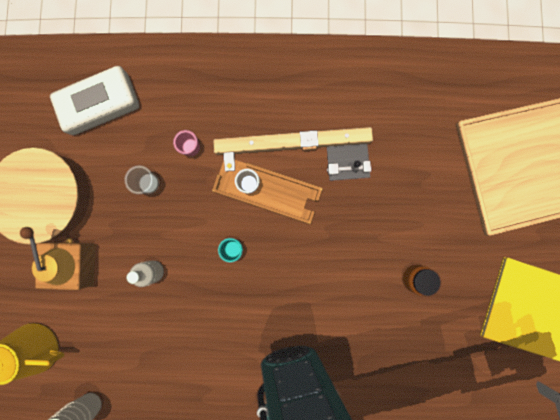

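View pics/side0.png

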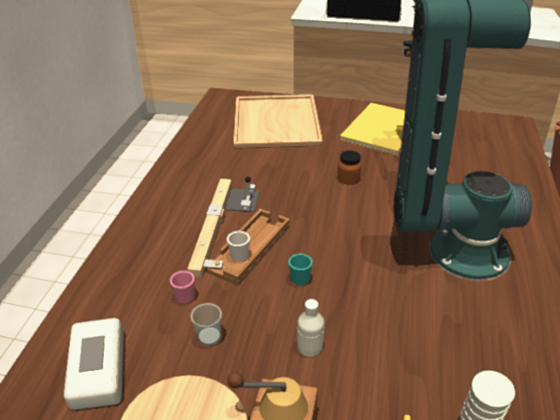

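View pics/wrist0.png

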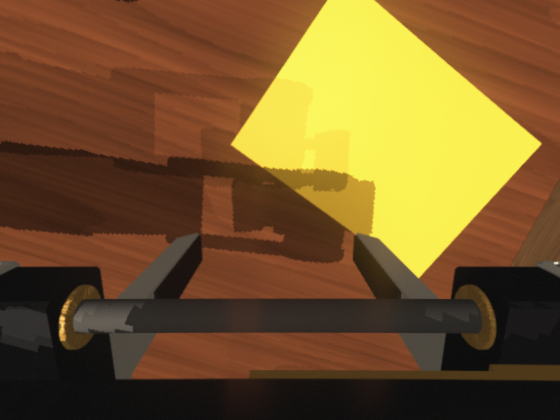

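The top view shows the rail from about (214,145) to (372,134), the tray from (215,180) to (320,210) with the white cup at (247,181), and the bolt near (350,165). The pink cup at (186,143) and turquoise cup at (231,250) stand off the tray, so they are look-alikes.

```bash
cat > h.py <<'E'
import numpy as np, cv2
from cell import manip
def ray(m,u,v):
    K=m["camera_matrix"];p=np.array([[(u-K[0,2])/K[0,0],(v-K[1,2])/K[1,1]]])[0]
    r=np.hypot(*p);x=r
    for _ in range(20): x=r/(1+m["k1"]*x*x)
    d=np.append(p*(x/r if r>0 else 1),1)
    R=m["R"];return -R.T@m["t"],R.T@d
def onplane(m,u,v,z):
    c,d=ray(m,u,v);return c+d*(z-c[2])/d[2]
def proj(m,X):
    c=m["R"]@np.asarray(X,float)+m["t"];p=c[:2]/c[2];p=p*(1+m["k1"]*(p@p));K=m["camera_matrix"]
    return np.array([K[0,0]*p[0]+K[0,2],K[1,1]*p[1]+K[1,2]])
E
python3 - <<'E'
import cv2
i=cv2.imread("pics/top0.png")
cv2.imwrite("pics/top0c.png",cv2.resize(i[115:235,205:385],None,fx=4.4,fy=4.4,interpolation=cv2.INTER_CUBIC))
i=cv2.imread("pics/side0.png")
cv2.imwrite("pics/side0c.png",cv2.resize(i[165:295,170:310],None,fx=4.4,fy=4.4,interpolation=cv2.INTER_CUBIC))
E
```

```text
(no output)
```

View pics/top0c.png

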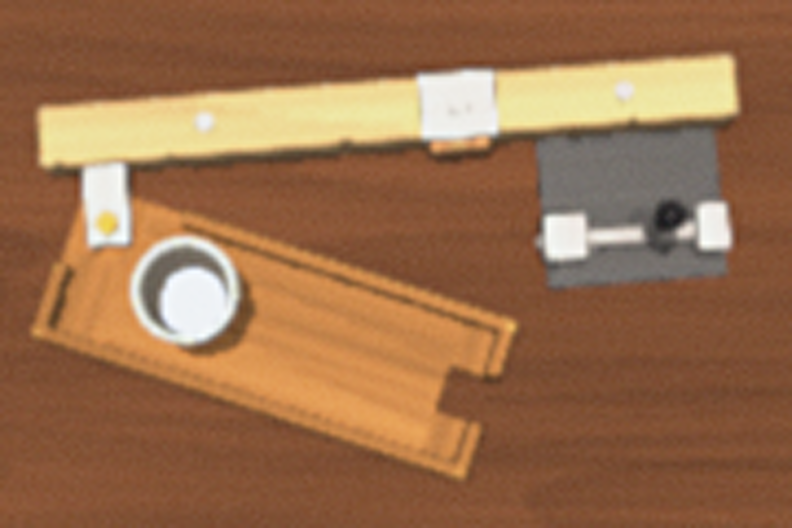

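View pics/side0c.png

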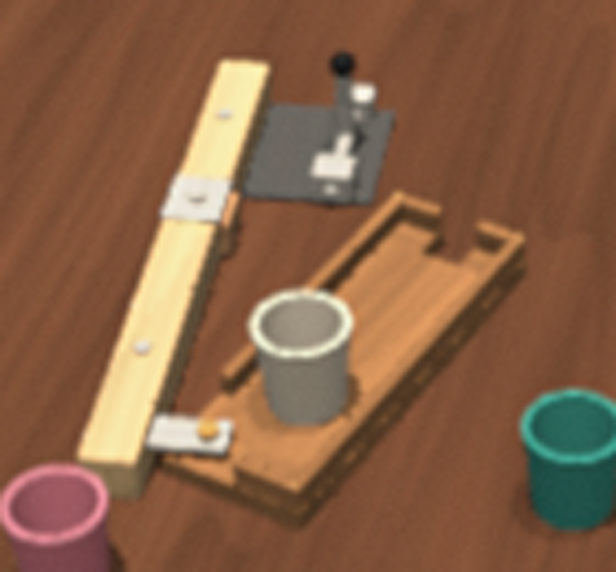

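```bash
cat > fit.py <<'E'
from h import *
m=manip.camera_model("top")
P=lambda x,y,z: onplane(m,205+x/4.4,115+y/4.4,z)
rail=np.array([P(38,108,.032),P(735,55,.032),P(738,117,.032),P(40,168,.032)])
print(rail.round(4)); print([np.linalg.norm(rail[i]-rail[(i+1)%4]).round(4) for i in range(4)])
d=(rail[1]-rail[0])+(rail[2]-rail[3]);a=np.arctan2(d[1],d[0]);ex=np.array([np.cos(a),np.sin(a)]);ey=np.array([-ex[1],ex[0]])
pin=P(107,222,.029)[:2];knob=P(672,213,.072)[:2]
near=(rail[2]+rail[3])[:2]/2
print("dock yaw",a,"pin",pin,"near face y",(near-pin)@ey,"knob dock",(knob-pin)@ex,(knob-pin)@ey, knob)
A,B,C=[P(*p,.032)[:2] for p in((516,322),(465,478),(33,333))]
print(A,B,C,np.linalg.norm(A-B),np.linalg.norm(B-C))
t=np.arctan2(*(B-C)[::-1]);print("tray yaw",t,"rel",t-a)
ux=np.array([np.cos(t),np.sin(t)]);uy=np.array([-ux[1],ux[0]])
for q in(A,B,C):print("tray coords",(q-pin)@ux,(q-pin)@uy)
pp=pin+.205*ux-.075*uy;print("push",pp,"ux",ux,"uy",uy,"ex",ex,"ey",ey)
th=P(460,149,.026)[:2];print("cork nose",(th-pin)@ex,(th-pin)@ey)
cup=P(190,290,.016)[:2]; print("cup",(cup-pin)@ux,(cup-pin)@uy,cup)
E
python3 fit.py
```

```text
[[ 0.7015  0.2378  0.032 ]
 [ 0.7378 -0.1607  0.032 ]
 [ 0.7018 -0.1623  0.032 ]
 [ 0.6669  0.2358  0.032 ]]
[np.float64(0.4002), np.float64(0.0361), np.float64(0.3997), np.float64(0.0347)]
dock yaw -1.4817135822157574 pin [0.63673752 0.19725625] near face y 0.03310478914795194 knob dock 0.3129020184123966 -0.026264197383052117 [ 0.63841478 -0.11674163]
[ 0.58209706 -0.03596191] [ 0.49343383 -0.0079088 ] [0.57233985 0.23752159] 0.09299540560922548 0.25780270991093757
tray yaw -1.881859911316838 rel -0.4001463291010805
tray coords 0.23874956311440926 0.019363213284801277
tray coords 0.23918004323694175 -0.07363119596268233
tray coords -0.01862266667399579 -0.07363119596268233
push [0.50259225 0.02504984] ux [-0.30607135 -0.95200858] uy [ 0.95200858 -0.30607135] ex [ 0.08896497 -0.99603476] ey [0.99603476 0.08896497]
cork nose 0.204257107182017 0.027208537009478433
cup 0.05589500710068815 -0.020599562152307353 [0.6000187  0.15034866]
```

carry_out:
  deltas: "1.4 2.8 0 0 0 -1.8 0;1.45 2.8 0 0 0 -1.8 0;1.45 2.8 0 0 0 -1.8 0;1.45 2.8 0 0 0 -1.8 0;1.45 2.8 0 0 0 -1.8 0;1.45 2.8 0 0 0 -1.8 0;1.45 2.8 0 0 0 -1.8 0;1.45 2.8 0 0 0 -1.8 0;1.45 2.8 0 0 0 -1.8 0;1.45 2.8 0 0 0 -1.8 0"

```text
time_s: 1.15
tool_pos: [0.3208, -0.2398, 0.2302]
tool_rot: [1.0, 0.005, -0.0, -0.0]
wrist_force: [0.9, 0.5, 1.0]
opening: 0.0176
```

carry_out:
  deltas: "1.4 2.8 0 0 0 -1.8 0;1.45 2.8 0 0 0 -1.8 0;1.45 2.8 0 0 0 -1.8 0;1.45 2.8 0 0 0 -1.8 0;1.45 2.8 0 0 0 -1.8 0;1.45 2.8 0 0 0 -1.8 0;1.45 2.8 0 0 0 -1.8 0;1.45 2.8 0 0 0 -1.8 0;1.45 2.8 0 0 0 -1.8 0;1.45 2.8 0 0 0 -1.8 0"

```text
time_s: 2.15
tool_pos: [0.4653, 0.0402, 0.2302]
tool_rot: [0.989, -0.151, -0.0, 0.0]
wrist_force: [-0.1, 0.0, 0.4]
opening: 0.0006
```

carry_out:
  deltas: "0 0 -2.1 0 0 0 0;0 0 -2.2 0 0 0 0;0 0 -2.2 0 0 0 0;0 0 -2.2 0 0 0 0;0 0 -2.2 0 0 0 0;0 0 -2.2 0 0 0 0;0 0 -2.2 0 0 0 0;0 0 -2.2 0 0 0 0;0 0 -1.5 0 0 0 0;0 0 -0.7 0 0 0 0"

```text
time_s: 3.15
tool_pos: [0.4635, 0.039, 0.0315]
tool_rot: [0.989, -0.151, -0.002, 0.0]
wrist_force: [-0.3, 0.1, 0.2]
opening: 0.0005
```

Run:
```python
from h import *
s=manip.state();print(s["time_s"],s["tool_pos"],s["wrist_force"])
a=manip.get_image("wrist")[:,:,::-1];b=manip.get_image("side")[:,:,::-1]
cv2.imwrite("pics/w1.png",a);cv2.imwrite("pics/s1.png",b)
cv2.imwrite("pics/s1c.png",cv2.resize(b[165:295,170:340],None,fx=4.4,fy=4.4))
```

```text
3.15 [0.46351504 0.03899052 0.03146318] [-0.31788176  0.10341294  0.23383281]
```

View pics/w1.png

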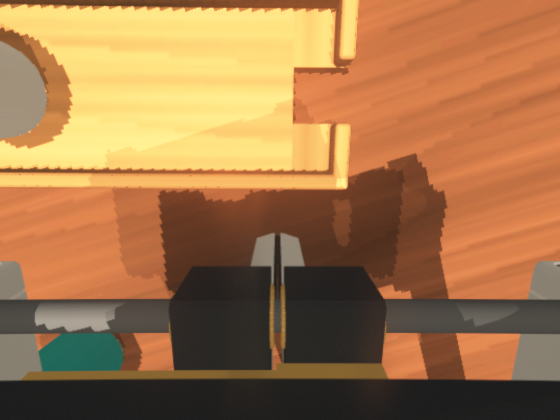

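View pics/s1c.png

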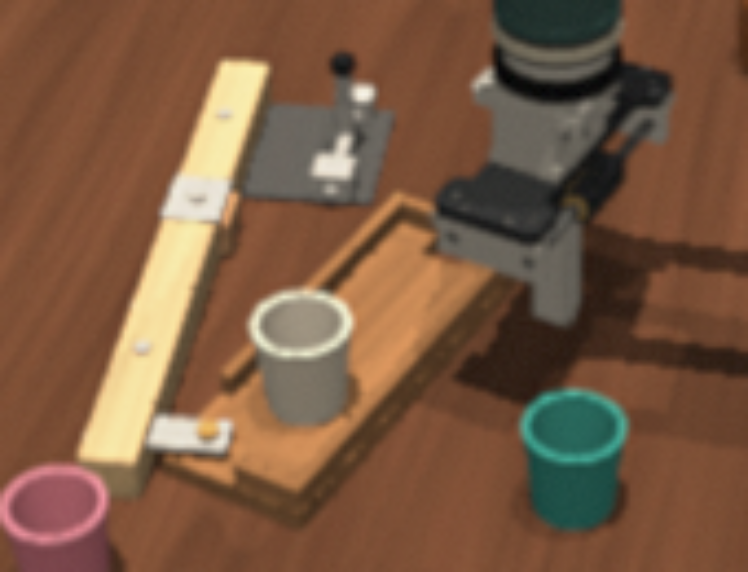

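The fingers stand in front of the tray's near side, by the free corner (wrist: tips at (278,240), tray edge at row 185), with the cup on the tray. Next I compute the arc for the push.

Run:
```python
import numpy as np
pin=np.array([.63674,.19726]);a=-1.4817
for r in(-.4,-.3,-.2,-.1,-.05,-.03,0,.02,.035):
    t=a+r;c,s=np.cos(t),np.sin(t)
    p=pin+[c*.205+s*.083,s*.205-c*.083]
    print(r,p.round(4))
```

```text
-0.4 [0.495  0.0275]
-0.3 [0.5127 0.0142]
-0.2 [0.5316 0.0027]
-0.1 [ 0.5515 -0.0068]
-0.05 [ 0.5618 -0.0108]
-0.03 [ 0.566  -0.0123]
0 [ 0.5723 -0.0143]
0.02 [ 0.5766 -0.0156]
0.035 [ 0.5798 -0.0164]
```

carry_out:
  deltas: "0.6 -0.2 0 0 0 0 0;0.6 -0.2 0 0 0 0 0;0.6 -0.2 0 0 0 0 0;0.5 -0.2 0 0 0 0 0;0.4 -0.15 0 0 0 0 0;0.3 -0.15 0 0 0 0 0;0.35 -0.2 0 0 0 0.6 0;0.45 -0.35 0 0 0 1.5 0;0.45 -0.35 0 0 0 1.6 0;0.45 -0.35 0 0 0 1.6 0"

```text
time_s: 4.25
tool_pos: [0.5118, 0.0154, 0.0332]
tool_rot: [0.995, -0.104, -0.001, -0.0]
wrist_force: [-1.3, 0.2, -0.4]
opening: 0.0004
```

Run:
```python
from h import *
b=manip.get_image("side")[:,:,::-1]
cv2.imwrite("pics/s2c.png",cv2.resize(b[165:295,170:340],None,fx=4.4,fy=4.4))
```

```text
(no output)
```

View pics/s2c.png

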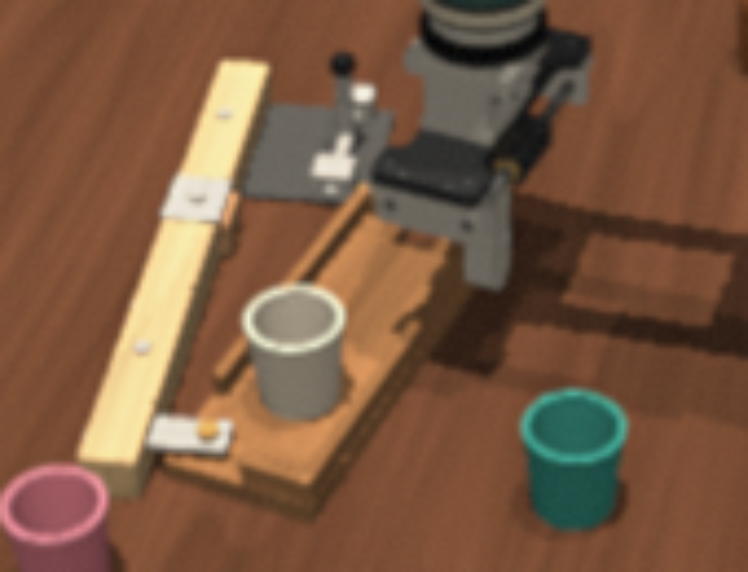

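The tray is swinging and the cup stands upright. I continue.

carry_out:
  deltas: "0.4 -0.25 0 0 0 1.1 0;0.4 -0.25 0 0 0 1.1 0;0.4 -0.25 0 0 0 1.1 0;0.4 -0.25 0 0 0 1.1 0;0.4 -0.25 0 0 0 1.2 0;0.4 -0.2 0 0 0 1.2 0;0.4 -0.2 0 0 0 1.2 0;0.4 -0.2 0 0 0 1.2 0;0.4 -0.2 0 0 0 1.2 0;0.4 -0.2 0 0 0 1.1 0"

```text
time_s: 5.3
tool_pos: [0.5524, -0.0072, 0.0336]
tool_rot: [1.0, -0.004, 0.0, 0.0]
wrist_force: [-0.6, 0.1, 0.0]
opening: 0.0003
```

Run:
```python
from h import *
b=manip.get_image("side")[:,:,::-1]
cv2.imwrite("pics/s3c.png",cv2.resize(b[165:295,170:340],None,fx=4.4,fy=4.4))
```

```text
(no output)
```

View pics/s3c.png

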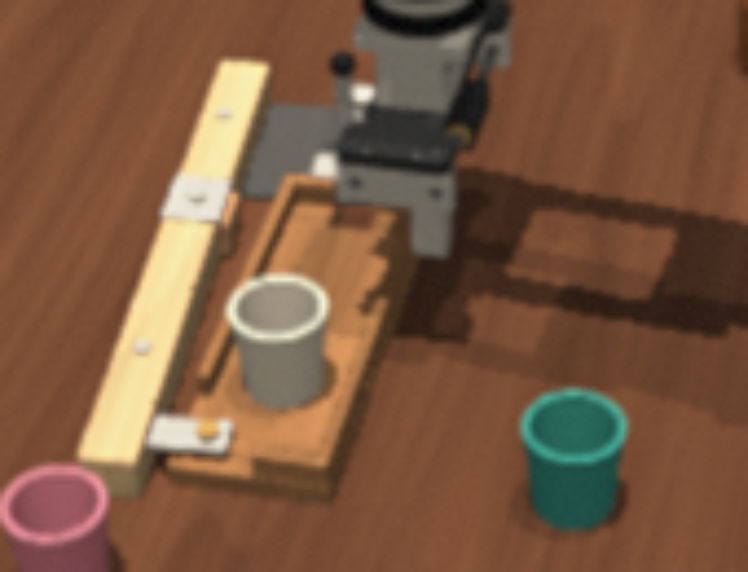

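The cup is upright and the tray is about 20 mm from the pad. From here I go slower.

carry_out:
  deltas: "0.15 -0.05 0 0 0 0.5 0;0.15 -0.05 0 0 0 0.5 0;0.15 -0.05 0 0 0 0.5 0;0.1 -0.05 0 0 0 0.4 0;0.1 -0.05 0 0 0 0.4 0;0.1 -0.05 0 0 0 0.4 0;0.1 -0.05 0 0 0 0.4 0;0.1 -0.05 0 0 0 0.4 0;0.1 0 0 0 0 0.4 0;0.1 0 0 0 0 0.4 0"

```text
time_s: 6.35
tool_pos: [0.5636, -0.0113, 0.0335]
tool_rot: [0.999, 0.033, -0.0, 0.0]
wrist_force: [-2.5, 0.1, -0.8]
opening: 0.0005
```

Run:
```python
from h import *
print(manip.state()["tool_pos"],manip.state()["wrist_force"])
b=manip.get_image("side")[:,:,::-1]
c=manip.get_image("top")[:,:,::-1]
cv2.imwrite("pics/s4c.png",cv2.resize(b[190:270,190:300],None,fx=7,fy=7))
cv2.imwrite("pics/t4c.png",cv2.resize(c[115:235,205:385],None,fx=4.4,fy=4.4))
```

```text
[ 0.56356049 -0.01133928  0.03345244] [-2.45831828  0.0661651  -0.79067329]
```

View pics/s4c.png

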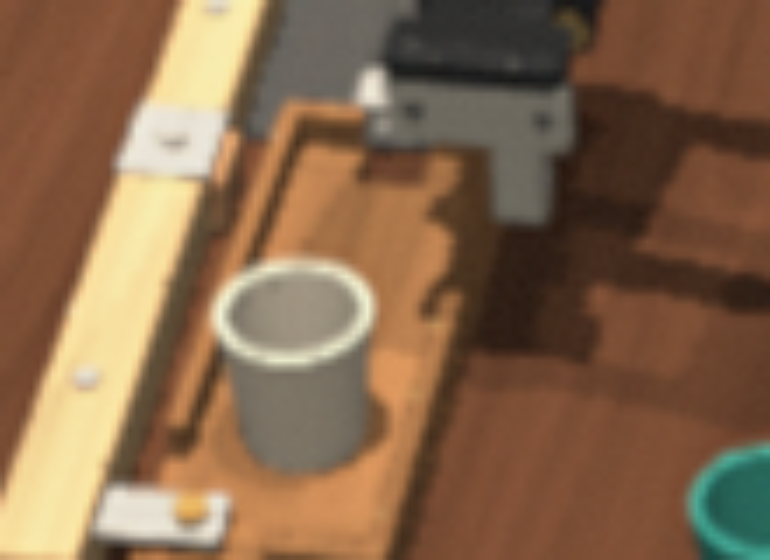

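View pics/t4c.png

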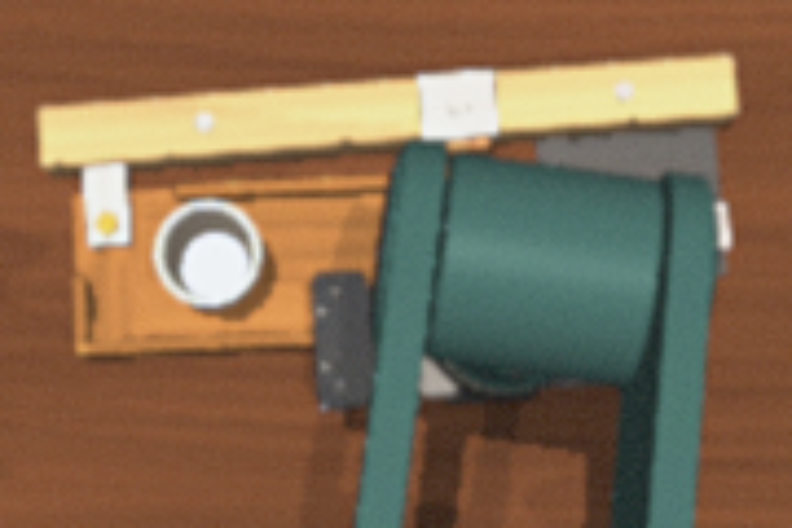

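A gap of several mm is left at the pad (side crop near (215,210)). I creep in half-millimetre steps.

carry_out:
  deltas: "0.05 -0.02 0 0 0 0.15 0;0.05 -0.02 0 0 0 0.15 0;0.05 -0.02 0 0 0 0.15 0;0.05 -0.02 0 0 0 0.15 0;0.05 -0.02 0 0 0 0.15 0;0.05 -0.02 0 0 0 0.15 0;0.05 -0.02 0 0 0 0.15 0;0.05 -0.02 0 0 0 0.15 0;0.05 -0.02 0 0 0 0.15 0;0.05 -0.02 0 0 0 0.15 0"

```text
time_s: 7.45
tool_pos: [0.5686, -0.013, 0.0335]
tool_rot: [0.999, 0.046, 0.0, -0.0]
wrist_force: [-1.1, 1.4, 0.2]
opening: 0.0003
```

Run:
```python
from h import *
b=manip.get_image("side")[:,:,::-1]
cv2.imwrite("pics/s5c.png",cv2.resize(b[190:270,190:300],None,fx=7,fy=7))
```

```text
(no output)
```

View pics/s5c.png

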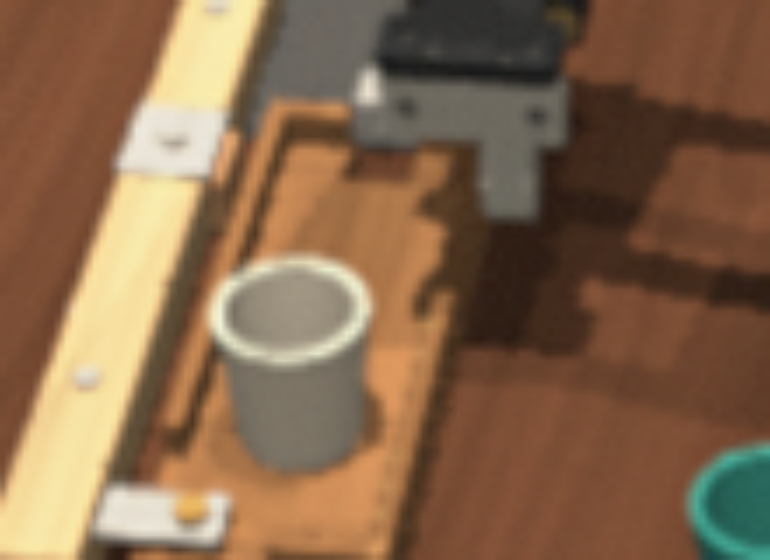

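carry_out:
  deltas: "0.02 0 0 0 0 0 0;0.02 -0.01 0 0 0 0.1 0;0.02 -0.01 0 0 0 0.1 0;0.02 -0.01 0 0 0 0.1 0;0.02 0 0 0 0 0 0;0.02 -0.01 0 0 0 0.1 0;0.02 -0.01 0 0 0 0 0;0.02 0 0 0 0 0 0;0.02 0 0 0 0 0 0;0.02 0 0 0 0 0 0"

```text
time_s: 8.5
tool_pos: [0.5705, -0.0137, 0.0335]
tool_rot: [0.999, 0.049, -0.0, 0.0]
wrist_force: [-1.1, -0.3, -0.1]
opening: -0.0
```

carry_out:
  deltas: "0.02 0 0 0 0 0 0;0.02 -0.01 0 0 0 0 0;0.02 -0.01 0 0 0 0 0;0.02 -0.01 0 0 0 0 0;0.02 0 0 0 0 0 0;0.01 0 0 0 0 0 0;0.01 0 0 0 0 0 0;0.01 0 0 0 0 0 0;0.01 0 0 0 0 0 0;0.01 0 0 0 0 0 0"

```text
time_s: 9.5
tool_pos: [0.572, -0.014, 0.0335]
tool_rot: [0.999, 0.049, -0.0, 0.0]
wrist_force: [-1.5, 0.3, 0.1]
opening: 0.0004
```

Run:
```python
from h import *
b=manip.get_image("side")[:,:,::-1]
cv2.imwrite("pics/s6c.png",cv2.resize(b[190:270,190:300],None,fx=7,fy=7))
```

```text
(no output)
```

View pics/s6c.png

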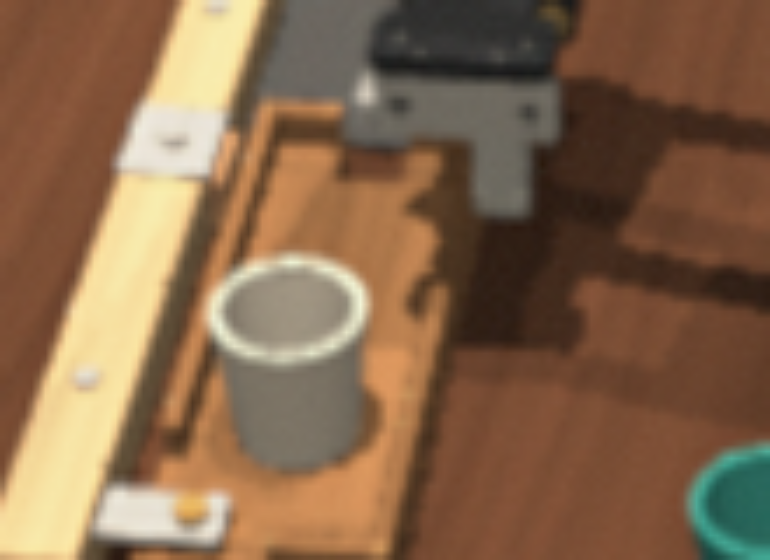

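carry_out:
  deltas: "0.02 0 0 0 0 0.1 0;0.02 -0.01 0 0 0 0.1 0;0.02 -0.01 0 0 0 0.1 0;0.02 -0.01 0 0 0 0 0;0.02 0 0 0 0 0 0;0.01 0 0 0 0 0 0;0.01 0 0 0 0 0 0;0.01 0 0 0 0 0 0;0.01 0 0 0 0 0 0;0.01 0 0 0 0 0 0"

```text
time_s: 10.55
tool_pos: [0.5735, -0.0142, 0.0335]
tool_rot: [0.999, 0.052, -0.0, 0.0]
wrist_force: [-1.7, -0.1, 0.3]
opening: 0.0005
```

carry_out:
  deltas: "0.02 0 0 0 0 0 0;0.02 -0.01 0 0 0 0 0;0.02 -0.01 0 0 0 0 0;0.02 0 0 0 0 0 0;0.02 0 0 0 0 0 0;0.01 0 0 0 0 0 0;0.01 0 0 0 0 0 0;0.01 0 0 0 0 0 0;0.01 0 0 0 0 0 0;0.01 0 0 0 0 0 0"

```text
time_s: 11.55
tool_pos: [0.5751, -0.0144, 0.0335]
tool_rot: [0.999, 0.052, 0.0, 0.0]
wrist_force: [-0.4, -1.2, -1.1]
opening: 0.0007
```

carry_out:
  deltas: "0.02 0 0 0 0 0 0;0.02 -0.01 0 0 0 0 0;0.02 -0.01 0 0 0 0 0;0.02 0 0 0 0 0 0;0.02 0 0 0 0 0 0;0.01 0 0 0 0 0 0;0.01 0 0 0 0 0 0;0.01 0 0 0 0 0 0;0.01 0 0 0 0 0 0;0.01 0 0 0 0 0 0"

```text
time_s: 12.55
tool_pos: [0.5765, -0.0146, 0.0335]
tool_rot: [0.999, 0.052, -0.0, 0.0]
wrist_force: [-1.6, -0.3, 0.6]
opening: 0.0003
```

Run:
```python
from h import *
b=manip.get_image("side")[:,:,::-1]
cv2.imwrite("pics/s7c.png",cv2.resize(b[190:270,190:300],None,fx=7,fy=7))
```

```text
(no output)
```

View pics/s7c.png

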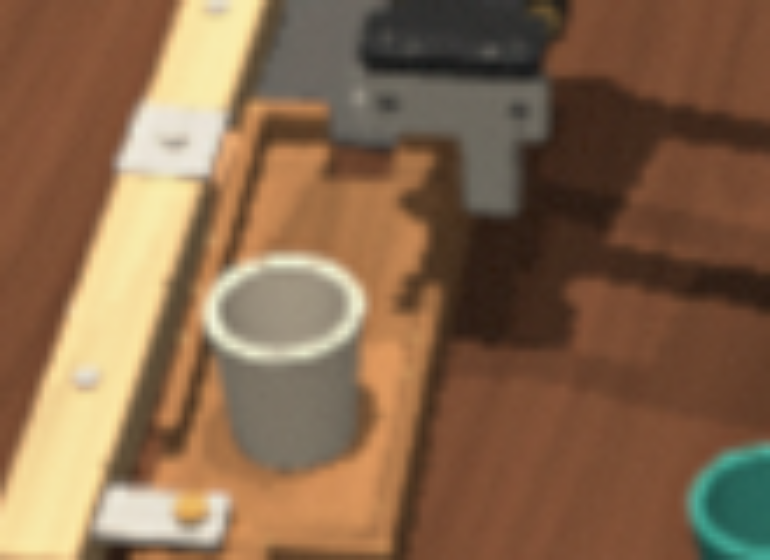

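Nearly touching now. I go on 1 mm per call.

carry_out:
  deltas: "0.01 0 0 0 0 0.1 0;0.01 0 0 0 0 0.1 0;0.01 0 0 0 0 0.1 0;0.01 -0.01 0 0 0 0 0;0.01 0 0 0 0 0 0;0.01 0 0 0 0 0 0;0.01 0 0 0 0 0 0;0.01 -0.01 0 0 0 0 0;0.01 0 0 0 0 0 0;0.01 0 0 0 0 0 0"

```text
time_s: 13.6
tool_pos: [0.5772, -0.0147, 0.0334]
tool_rot: [0.999, 0.055, -0.0, -0.0]
wrist_force: [-3.9, -0.6, 0.9]
opening: 0.0004
```

carry_out:
  deltas: "0.01 0 0 0 0 0 0;0.01 0 0 0 0 0 0;0.01 0 0 0 0 0 0;0.01 0 0 0 0 0 0;0.01 0 0 0 0 0 0;0 0 0 0 0 0 0;0 0 0 0 0 0 0;0 0 0 0 0 0 0;0 0 0 0 0 0 0;0 0 0 0 0 0 0"

```text
time_s: 14.6
tool_pos: [0.5775, -0.0148, 0.0333]
tool_rot: [0.999, 0.055, -0.001, 0.0]
wrist_force: [-5.1, -0.6, 2.0]
opening: 0.0006
```

carry_out:
  deltas: "0.02 0 0 0 0 0 0;0.02 0 0 0 0 0 0;0.02 0 0 0 0 0 0;0.02 0 0 0 0 0 0;0 0 0 0 0 0 0;0 0 0 0 0 0 0;0 0 0 0 0 0 0;0 0 0 0 0 0 0;0 0 0 0 0 0 0;0 0 0 0 0 0 0"

```text
time_s: 15.6
tool_pos: [0.5776, -0.0149, 0.0331]
tool_rot: [0.999, 0.055, -0.001, 0.0]
wrist_force: [-7.1, -0.0, 1.6]
opening: 0.0004
```

Run:
```python
from h import *
for i in range(6):
    s=manip.state();print(s["time_s"],s["wrist_force"].round(2),s["wrist_torque"].round(2))
    manip.get_image("wrist")
```

```text
15.6 [-7.11 -0.02  1.56] [-0.09  1.15  0.01]
15.65 [-6.46 -1.04  2.47] [-0.13  1.21  0.12]
15.7 [-5.74 -1.23  1.76] [-0.1   1.12  0.1 ]
15.75 [-7.23 -0.98  2.3 ] [-0.04  1.16  0.09]
15.8 [-6.76 -0.85  1.88] [-0.15  1.1   0.1 ]
15.85 [-5.96 -1.21  2.59] [-0.1   1.12  0.05]
```

Six readings average about 6.6 N. I add 1.8 mm to reach roughly 10 N, then hold.

carry_out:
  deltas: "0.03 0 0 0 0 0 0;0.03 0 0 0 0 0 0;0.03 0 0 0 0 0 0;0.03 0 0 0 0 0 0;0.03 0 0 0 0 0 0;0.03 0 0 0 0 0 0;0 0 0 0 0 0 0;0 0 0 0 0 0 0;0 0 0 0 0 0 0;0 0 0 0 0 0 0"

```text
time_s: 16.9
tool_pos: [0.578, -0.015, 0.0326]
tool_rot: [0.998, 0.055, -0.003, 0.0]
wrist_force: [-9.2, -1.2, 2.9]
opening: 0.0001
```

Run:
```python
from h import *
for i in range(6):
    s=manip.state();print(s["time_s"],s["tool_pos"].round(4),s["wrist_force"].round(2),s["wrist_torque"].round(2))
    manip.get_image("wrist")
```

```text
16.9 [ 0.578  -0.015   0.0326] [-9.16 -1.21  2.94] [-0.16  1.63  0.1 ]
16.95 [ 0.578  -0.015   0.0326] [-9.45 -1.69  3.54] [-0.16  1.67  0.13]
17.0 [ 0.578  -0.015   0.0326] [-8.57 -1.99  3.45] [-0.21  1.66  0.07]
17.05 [ 0.578  -0.015   0.0326] [-8.48 -1.71  3.14] [-0.15  1.66  0.08]
17.1 [ 0.578  -0.015   0.0326] [-9.14 -1.23  2.23] [-0.17  1.63  0.04]
17.15 [ 0.578  -0.015   0.0326] [-9.25 -0.72  3.84] [-0.16  1.61  0.15]
```

Mean is 9.1 N. I add 1 mm and hold.

carry_out:
  deltas: "0.03 0 0 0 0 0 0;0.03 0 0 0 0 0 0;0.02 0 0 0 0 0 0;0.02 0 0 0 0 0 0;0 0 0 0 0 0 0;0 0 0 0 0 0 0;0 0 0 0 0 0 0;0 0 0 0 0 0 0;0 0 0 0 0 0 0;0 0 0 0 0 0 0"

```text
time_s: 18.2
tool_pos: [0.5782, -0.015, 0.0324]
tool_rot: [0.998, 0.055, -0.004, 0.0]
wrist_force: [-11.1, -2.0, 2.7]
opening: 0.0
```

carry_out:
  deltas: "0 0 0 0 0 0 0;0 0 0 0 0 0 0;0 0 0 0 0 0 0;0 0 0 0 0 0 0;0 0 0 0 0 0 0;0 0 0 0 0 0 0;0 0 0 0 0 0 0;0 0 0 0 0 0 0;0 0 0 0 0 0 0;0 0 0 0 0 0 0"

```text
time_s: 19.2
tool_pos: [0.5782, -0.015, 0.0324]
tool_rot: [0.998, 0.055, -0.004, 0.0]
wrist_force: [-10.8, -2.0, 3.6]
opening: 0.0007
```

Run:
```python
from h import *
for i in range(6):
    s=manip.state();print(s["time_s"],s["tool_pos"].round(4),s["wrist_force"].round(2),s["wrist_torque"].round(2))
    b=manip.get_image("side")
cv2.imwrite("pics/s8c.png",cv2.resize(b[190:270,190:300,::-1],None,fx=7,fy=7))
```

```text
19.2 [ 0.5782 -0.015   0.0324] [-10.85  -1.99   3.62] [-0.15  1.98  0.14]
19.25 [ 0.5782 -0.015   0.0324] [-10.54  -1.99   3.64] [-0.18  1.9   0.14]
19.3 [ 0.5781 -0.015   0.0324] [-11.89  -2.15   3.71] [-0.17  1.92  0.06]
19.35 [ 0.5782 -0.015   0.0324] [-10.95  -2.2    3.83] [-0.23  1.92  0.12]
19.4 [ 0.5781 -0.015   0.0323] [-11.29  -1.55   3.13] [-0.17  1.94  0.05]
19.45 [ 0.5782 -0.0151  0.0324] [-10.1   -1.42   4.78] [-0.21  1.97  0.08]
```

View pics/s8c.png

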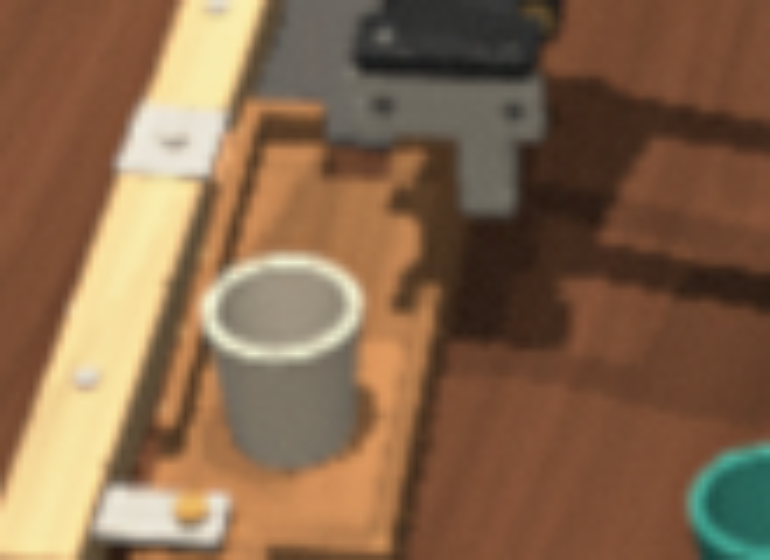

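Pressed for over 2 s at about 9 to 11 N, with the cup upright and the tray flat to the cork (crop (225,190)). Now I back off slowly, then rise.

carry_out:
  deltas: "-0.1 0 0 0 0 0 0;-0.1 0 0 0 0 0 0;-0.1 0 0 0 0 0 0;-0.1 0 0 0 0 0 0;-0.1 0 0 0 0 0 0;-0.1 0 0 0 0 0 0;-0.2 0 0 0 0 0 0;-0.4 0 0 0 0 0 0;-0.6 0 0 0 0 0 0;-0.8 0 0 0 0 0 0"

```text
time_s: 20.5
tool_pos: [0.5555, -0.0148, 0.0337]
tool_rot: [0.999, 0.055, 0.0, 0.0]
wrist_force: [-0.7, 0.5, 0.3]
opening: 0.0004
```

carry_out:
  deltas: "0 0 1 0 0 0 0;0 0 1.5 0 0 0 0;0 0 1.5 0 0 0 0;0 0 2 0 0 0 0;0 0 2 0 0 0 0;0 0 2 0 0 0 0;0 -1 1 0 0 0 0;0 -2 0 0 0 0 0;0 -2 0 0 0 0 0;0 -2 0 0 0 0 0"

```text
time_s: 21.5
tool_pos: [0.5558, -0.0862, 0.1444]
tool_rot: [0.999, 0.055, 0.001, 0.0]
wrist_force: [0.4, 0.2, -0.1]
opening: 0.0005
```

carry_out:
  deltas: "0.5 -2 0 0 0 0 0;1 -2 0 0 0 0 0;1 -2 0 0 0 0 0;1 -1 0 0 0 0 0;1 0 0 0 0 0 0;1 0 0 0 0 0 0;1 0 0 0 0 0 0;0.7 0 0 0 0 0 0;0 0 0 0 0 0 0;0 0 0 0 0 0 0"

```text
time_s: 22.5
tool_pos: [0.6276, -0.1543, 0.1434]
tool_rot: [0.998, 0.055, -0.0, -0.0]
wrist_force: [-0.5, -0.1, -0.2]
opening: 0.0007
```

Run:
```python
from h import *
s=manip.state();print(s["time_s"],s["tool_pos"],s["wrist_force"])
w=manip.get_image("wrist");b=manip.get_image("side")
cv2.imwrite("pics/w9.png",w[:,:,::-1])
cv2.imwrite("pics/s9c.png",cv2.resize(b[165:295,170:310,::-1],None,fx=4.4,fy=4.4))
```

```text
22.5 [ 0.62764032 -0.15426547  0.14337217] [-0.45733505 -0.08883887 -0.19409064]
```

View pics/w9.png

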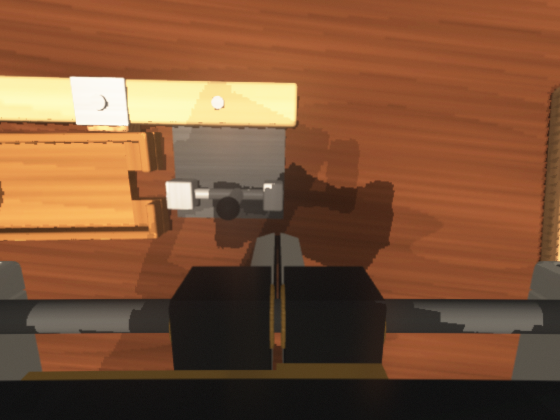

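View pics/s9c.png

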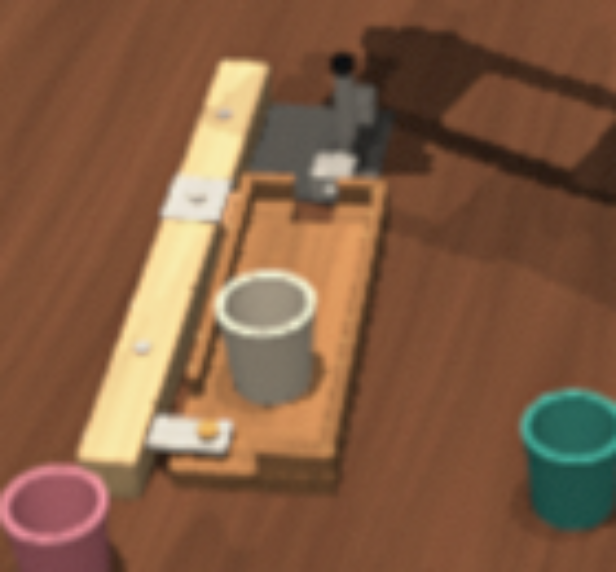

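The bolt (guide at wrist (180,193)) lines up with the notch, and the knob is at wrist (228,208). I check the knob position with the wrist camera.

Run:
```python
from h import *
print(onplane(manip.camera_model("wrist"),228,208,.070), manip.state()["tool_pos"])
```

```text
[ 0.63651588 -0.11742545  0.07      ] [ 0.62737577 -0.1544783   0.14347535]
```

carry_out:
  deltas: "0.4 0 0 0 0 0 0;0.4 0 0 0 0 0 0;0.3 0 -0.5 0 0 0 0;0 0 -1.2 0 0 0 0;0 0 -1.3 0 0 0 0;0 0 -1.3 0 0 0 0;0 0 -1.3 0 0 0 0;0 0 -1.2 0 0 0 0;0 0 -1 0 0 0 0;0 0 -0.5 0 0 0 0"

```text
time_s: 23.6
tool_pos: [0.6379, -0.1546, 0.0587]
tool_rot: [0.999, 0.055, -0.001, -0.0]
wrist_force: [0.3, -0.1, 0.6]
opening: 0.0007
```

Run:
```python
from h import *
s=manip.state();print(s["time_s"],s["tool_pos"],s["wrist_force"])
w=manip.get_image("wrist");b=manip.get_image("side")
cv2.imwrite("pics/w10.png",w[:,:,::-1])
cv2.imwrite("pics/s10c.png",cv2.resize(b[145:245,190:310,::-1],None,fx=5,fy=5))
```

```text
23.6 [ 0.63792996 -0.15458821  0.05871475] [ 0.26740249 -0.10194158  0.61030461]
```

View pics/w10.png

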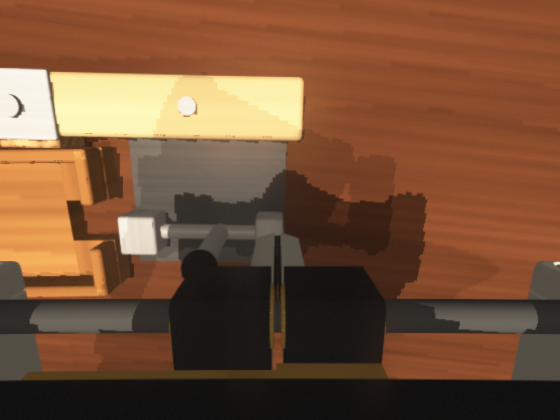

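View pics/s10c.png

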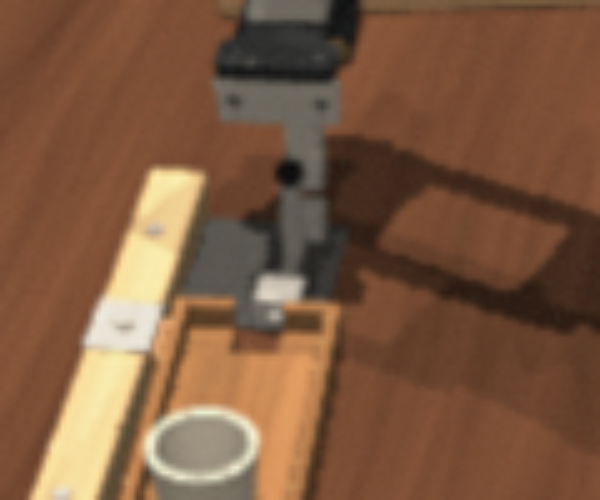

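carry_out:
  deltas: "-0.03 0.35 0 0 0 0 0;-0.03 0.35 0 0 0 0 0;-0.03 0.35 0 0 0 0 0;-0.02 0.2 0 0 0 0 0;-0.02 0.2 0 0 0 0 0;-0.02 0.2 0 0 0 0 0;-0.02 0.2 0 0 0 0 0;-0.02 0.2 0 0 0 0 0;-0.02 0.2 0 0 0 0 0;-0.02 0.2 0 0 0 0 0"

```text
time_s: 24.7
tool_pos: [0.6364, -0.1306, 0.0606]
tool_rot: [0.999, 0.054, 0.0, 0.0]
wrist_force: [0.8, -2.0, 0.0]
opening: 0.0005
```

Run:
```python
from h import *
w=manip.get_image("wrist");b=manip.get_image("side")
cv2.imwrite("pics/w11.png",w[:,:,::-1])
cv2.imwrite("pics/s11c.png",cv2.resize(b[145:245,190:310,::-1],None,fx=5,fy=5))
```

View pics/w11.png

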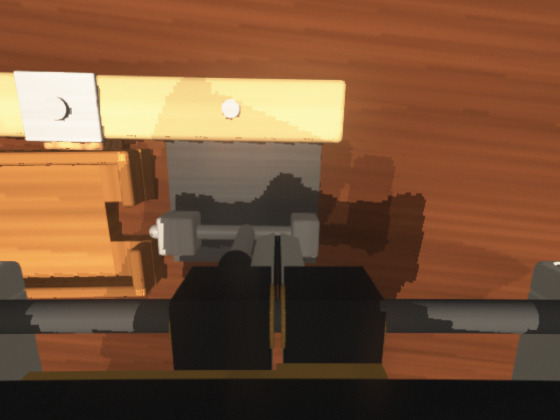

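View pics/s11c.png

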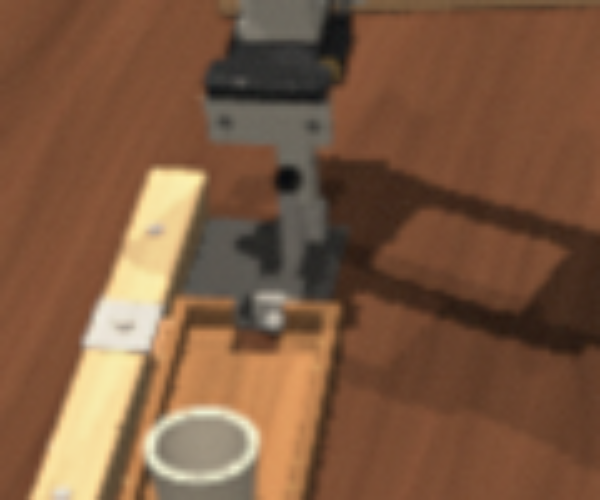

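The bolt moves at 2 N and its nose (wrist (155,232)) is centred on the notch (rows 200 to 265). I continue.

carry_out:
  deltas: "-0.02 0.2 0 0 0 0 0;-0.02 0.2 0 0 0 0 0;-0.02 0.2 0 0 0 0 0;-0.02 0.2 0 0 0 0 0;-0.02 0.2 0 0 0 0 0;-0.02 0.2 0 0 0 0 0;-0.01 0.15 0 0 0 0 0;-0.01 0.1 0 0 0 0 0;-0.01 0.1 0 0 0 0 0;-0.01 0.1 0 0 0 0 0"

```text
time_s: 25.8
tool_pos: [0.6348, -0.1137, 0.0606]
tool_rot: [0.999, 0.055, 0.0, 0.0]
wrist_force: [1.0, -2.1, 0.7]
opening: 0.0002
```

carry_out:
  deltas: "-0.01 0.1 0 0 0 0 0;-0.01 0.1 0 0 0 0 0;0 0.05 0 0 0 0 0;-0.01 0.05 0 0 0 0 0;0 0.05 0 0 0 0 0;-0.01 0.05 0 0 0 0 0;0 0 0 0 0 0 0;0 0 0 0 0 0 0;0 0 0 0 0 0 0;0 0 0 0 0 0 0"

```text
time_s: 26.8
tool_pos: [0.6344, -0.1097, 0.0606]
tool_rot: [0.999, 0.055, 0.0, -0.0]
wrist_force: [0.9, -2.2, 0.3]
opening: 0.0002
```

Run:
```python
from h import *
w=manip.get_image("wrist");b=manip.get_image("side")
cv2.imwrite("pics/w12.png",w[:,:,::-1])
cv2.imwrite("pics/s12c.png",cv2.resize(b[145:245,190:310,::-1],None,fx=5,fy=5))
```

```text
(no output)
```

View pics/w12.png

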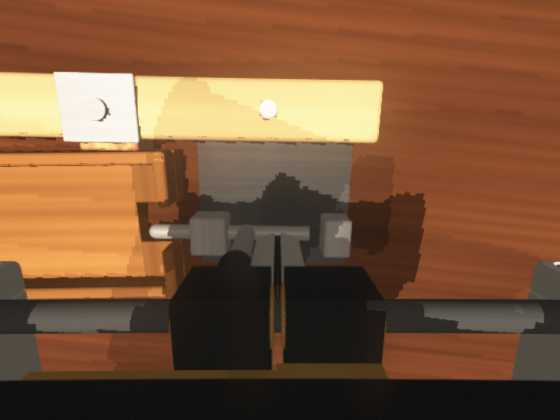

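View pics/s12c.png

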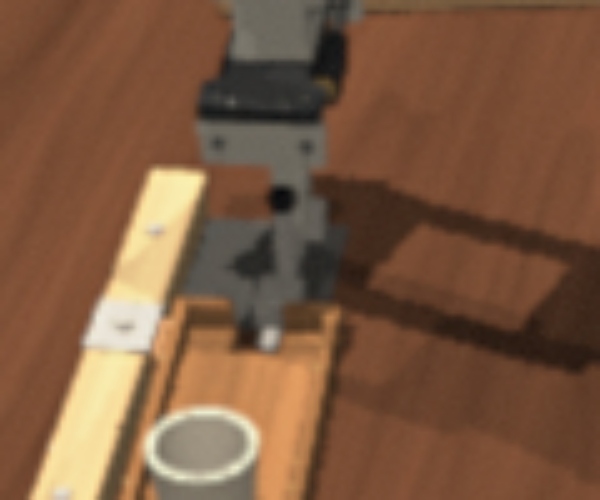

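The nose is in the notch, but no stop is felt yet. I creep on until the force rises.

carry_out:
  deltas: "-0.01 0.05 0 0 0 0 0;0 0.05 0 0 0 0 0;-0.01 0.05 0 0 0 0 0;0 0.05 0 0 0 0 0;0 0.05 0 0 0 0 0;-0.01 0.05 0 0 0 0 0;0 0.05 0 0 0 0 0;0 0.05 0 0 0 0 0;0 0 0 0 0 0 0;0 0 0 0 0 0 0"

```text
time_s: 27.9
tool_pos: [0.6343, -0.109, 0.0607]
tool_rot: [0.999, 0.054, 0.0, 0.003]
wrist_force: [2.6, -9.0, -1.4]
opening: 0.0009
```

The end stop is felt: 9 N, and the TCP stopped within 1.5 mm of the predicted y of -0.1105. I back off, rise and check.

carry_out:
  deltas: "0 -0.2 0 0 0 0 0;0 -0.2 0 0 0 0 0;0.02 -0.3 0 0 0 0 0;0.03 -0.5 0 0 0 0 0;0.05 -0.6 0 0 0 0 0;0.05 -0.6 0 0 0 0 0;0 -0.6 0 0 0 0 0;0 -0.5 0.5 0 0 0 0;0 0 1.5 0 0 0 0;0 0 2 0 0 0 0"

```text
time_s: 28.9
tool_pos: [0.6349, -0.1408, 0.1007]
tool_rot: [0.999, 0.054, -0.001, -0.0]
wrist_force: [0.0, -0.1, 0.4]
opening: 0.0003
```

carry_out:
  deltas: "0 0 2 0 0 0 0;0 0 2 0 0 0 0;0 0 2 0 0 0 0;0 0 2 0 0 0 0;0 -1 2 0 0 0 0;-1 -2 2 0 0 0 0;-2 -2 1 0 0 0 0;-2 -2 0 0 0 0 0;-2 -2 0 0 0 0 0;-2 -2 0 0 0 0 0"

```text
time_s: 29.9
tool_pos: [0.5449, -0.2514, 0.2325]
tool_rot: [0.998, 0.055, 0.001, 0.001]
wrist_force: [-0.7, -0.4, -0.8]
opening: 0.0008
```

Run:
```python
from h import *
s=manip.state();print(s["time_s"],s["tool_pos"],s["wrist_force"])
w=manip.get_image("top");b=manip.get_image("side")
cv2.imwrite("pics/t13.png",w[:,:,::-1]);cv2.imwrite("pics/s13.png",b[:,:,::-1])
cv2.imwrite("pics/t13c.png",cv2.resize(w[115:235,205:385,::-1],None,fx=4.4,fy=4.4,interpolation=cv2.INTER_CUBIC))
cv2.imwrite("pics/s13c.png",cv2.resize(b[165:295,170:310,::-1],None,fx=4.4,fy=4.4))
```

```text
29.9 [ 0.54492935 -0.25139984  0.23251449] [-0.66274827 -0.41276166 -0.76094948]
```

View pics/t13c.png

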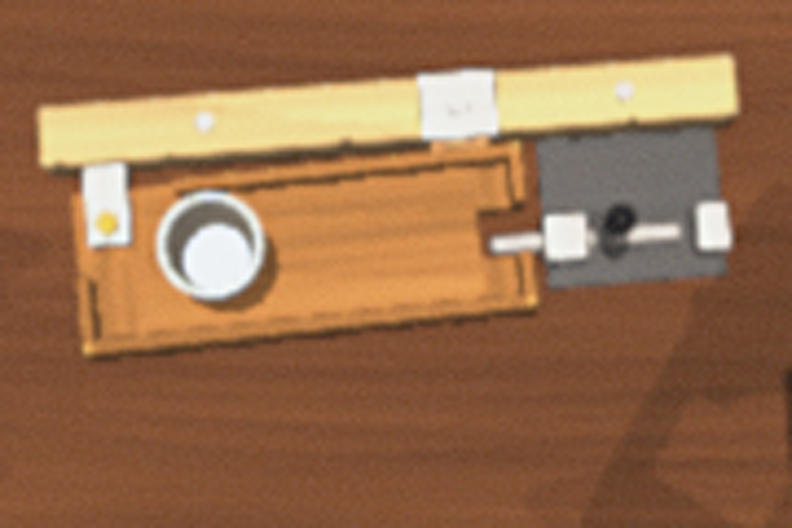

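View pics/s13c.png

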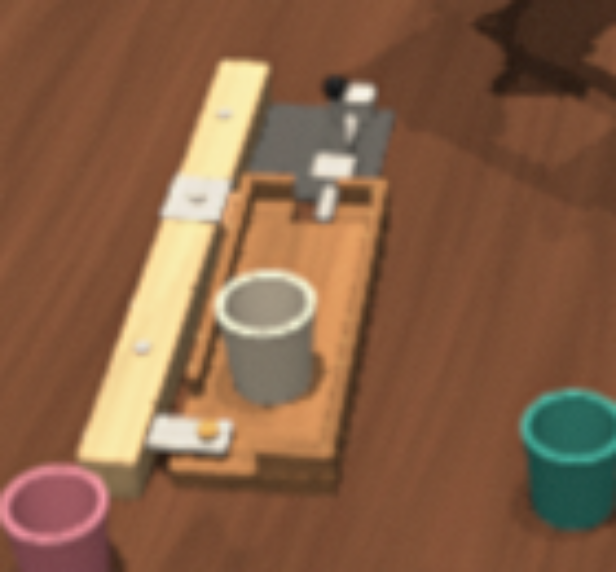

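View pics/t13.png

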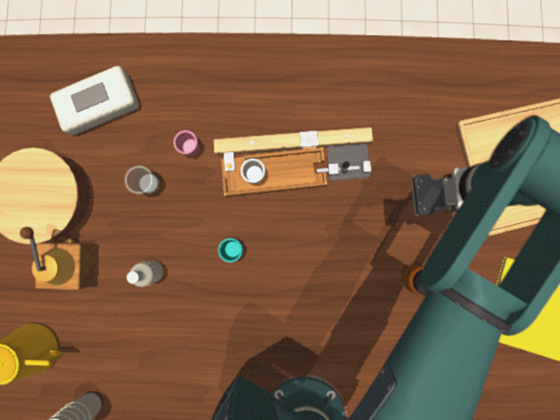

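Run:
```python
from h import *
m=manip.camera_model("top")
P=lambda x,y,z: onplane(m,205+x/4.4,115+y/4.4,z)[:2]
pin=np.array([.63674,.19726]);a=-1.4817;ex=np.array([np.cos(a),np.sin(a)])
C,B=P(87,355,.032),P(537,307,.032);d=B-C
print("rel yaw",np.arctan2(d[1],d[0])-a,"len",np.hypot(*d),"knob x",(P(622,219,.072)-pin)@ex,"was",(P(672,213,.072)-pin)@ex)
```

```text
rel yaw 0.030607206319114733 len 0.2562122282995885 knob x 0.28533270239740205 was 0.31290517622341624
```

```bash
python3 -c "
from cell import manip
print(manip.close_job())"
```

```text
the job is handed in; nothing more can be done
None
```

The tray is home against the cork pad with the bolt fully in its notch, and I handed the job in at about 30 s. No verdict is reported.

- **Push:** I swung the tray round with closed fingers at its free corner and crept the last few millimetres onto the pad. I pressed at about 9 N, then about 11 N, and held that for over 2 s. The highest wrist force reading was about 12 N.
- **Bolt:** I pushed the knob until the end stop was felt, where the force rose from 2 N to 9 N. I then backed the arm well clear.
- **Last checks (top and side pictures):**
  - The tray's side is at the cork, and its axes are about 0.03 rad off the dock's. That is within the 0.04 rad limit but close to it, because the pad is set far back.
  - The knob is at dock x = 0.285 m, which is the fully home position, and the bolt's nose is in the notch.
  - The white cup stands upright on the tray.
  - The bottle and tumbler are where they started. The jar was partly hidden behind the arm in the last picture, but I never went near it at low height.

No check failed or disagreed.

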